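# Sort a mixed pile of clean ware onto its own stacks

### The arm

A 6-joint arm with a two-finger parallel gripper is mounted at the origin on the work surface. World frame = base frame: x ahead of the robot, y to its left, z up, the work surface at z = 0. Lengths are in m, angles in rad, forces in N, time in s.
With the tool pointing down it reaches from about 0.3 to 0.75 m from the base axis. Payload 8.5 kg.
Tool frame: the origin (TCP) lies at the very end of the fingers, on their centre line; the grasp point (between the pads) lies 19 mm behind it; z points along the fingers, y is the line along which they close (so a half turn about z gives the same grasp; the last joint's range is limited). The gripper opens to 88 mm and grips with 3 to 60 N. Pads are 18 mm wide; open, the fingers measure 123 mm over their backs; the gripper's body (75 mm by 187 mm) begins 45 mm behind the grasp point.
Start: joints at [-1.363, 0.381, 1.297, -0, 1.464, -0.215], TCP at [0.226, -0.502, 0.239] pointing down, gripper open.
Joint ranges: [-3.11, 3.11], [-0.89, 2.33], [0.22, 2.48], [-1.42, 4.56], [0.17, 2.85], [-2.88, 2.88]. Speed limits (rad/s): [2.39, 2.39, 3.14, 3.14, 3.14, 3.14].

### API

Orientations are given as a unit quaternion [w, x, y, z].
In Python, from rig import get_state, camera, r, spotter gives the robot as it stands.
- The arm moves only by the shell command python3 -m handwheel 'ROWS' [FORCE]. ROWS is JSON, one flat list of numbers, 5 for each row, row after row: the opening, from 0 (shut) to 1 (fully open), then the shift along the tool's x, y, z in mm, then the turn about the tool's z in degrees. A call has 1 to 5 rows; each row is the pose to reach, as a shift and turn from the pose commanded when the call began, along the tool's axes at that moment; what a row does not reach only later rows make up. A row lasts 1/10 s, in which the tool goes at most 50 mm and 8.59 degrees, less where a joint would pass 70% of its speed; a pose out of reach is approached as far as the arm can. A call with a gripper value outside its range is refused whole. The fingers move at their own pace and stop on an object; FORCE is the grip in N (left out, the last holds). Time passes only in rows, so rows that repeat a pose let the fingers close. It gives the time, the measured TCP pose, the force, the opening and the grip force at its end, in the units of the state.
- get_state(): the state, without advancing time (a new reading comes with each control period).
- camera(name): name is "side" or "top"; returns a dict with "pixels" (384x512x3 uint8, red, green, blue), "mtx" (3x3 intrinsics, pixels), "distortion" ([k1, k2, p1, p2, k3] as OpenCV has them; the pictures are not rectified), "extrinsics" (4x4, takes a point from camera to world coordinates). Camera axes: x right, y up, looking along -z (the intrinsics and any distortion apply to the point x, -y, -z); pixel columns grow to the right and rows downward; lengths in m; the calibration is good to about 2 mm. A picture is of the moment at which its call begins. There is no depth.
- r.sign_off(): hands the job in; it is judged then, once.
Trained networks look in the newest picture that a camera, given by its name, has taken for a name from the list of things; names that differ only in an ending like _2 or _b are one class to them, and where a whole thing is asked for, a point or a joint stands for the part that bears it (a point fixed in the world has none). Each returns a list of dicts, best first, with "p" (0 to 1); they miss things now and then, are a little off and sometimes report something else, mostly with a low value. They report only what shows in the picture. A call takes as long as a camera call.
- spotter.spot_in(camera, name): "point" ([x, y, z] in m, in world coordinates, good to about 4 mm: the middle of the surface that is visible of it).
- spotter.silhouettes(camera, name): "region" (384x512 bool, what is visible of it).
- spotter.spot_point(camera, name): "point" ([x, y, z] in m, in world coordinates, good to about 4 mm: a listed point, or the origin of a listed thing).
The state is a dict: "t": time; "joint_positions": joint angles; "joint_velocities": joint speeds; "effort": joint torques, N m; "eef_pos": TCP position; "tool_rot": TCP orientation; "wrist_force": force on the tool from outside, world axes, zero at the start; "wrist_torque": the same for the moment, N m; "finger_gap": finger opening in m; "finger_force": force on a finger pad.
Only numpy, scipy, OpenCV 4.12 (cv2) and the standard library are available. Lean on these libraries where they do the work, as an engineer would, in place of code of your own. Each camera call takes 0.05 s, during which the arm holds its last target. There are 200 camera calls.

### The job

Take apart the mixed pile on the clean side of the dishwash table (steel dressing pot in the ramekin, ramekin and espresso cup on the rectangular dish) and put each piece on the stack of its own kind, the dish only once it is bare, squarely on the other dishes. Set every piece down gently instead of letting it drop, upright and nested with its foot in the rim below, leave the four stacks standing where they are, and do not disturb the mug and the salt shaker.

Things in the scene. Friction and masses are not known exactly. Their poses are not given: they have to be found in the camera images.
- dish: Single narrow rectangular white porcelain dish under the whole mixed pile: 200 (x axis) x 68 (y) x 20 mm high, 400 g. Origin: centre of underside, z up. Its foot (172 x 40 x 5 mm) is set in, so the side walls to grip run from 5 to 20 mm height; inside floor 13 mm above the underside, rim 5 mm thick.
- ramekin: Single round straight-sided white porcelain ramekin, no handle, in the mixed pile: 68 mm across, 38 mm high, wall 4.5 mm, 140 g. Origin: centre of underside. It stands on the dish's floor 52 mm from the dish's middle, at either end. Set-in stacking foot 45 mm across, 8 mm high; inside floor 13 mm above the underside.
- cup: Single small white porcelain espresso cup in the mixed pile: 60 mm across, 52 mm high, 150 g; its ear handle, 7 mm thick, sticks out 22 mm along the cup's +x axis, at 15 to 47 mm height. Origin: centre of the round underside. It stands on the dish's floor at the other end from the ramekin, handle roughly along the dish's length. Set-in stacking foot 37 mm across, 8 mm high.
- pot: Single small round stainless steel dressing pot in the mixed pile, standing inside the ramekin on its floor; its top 25 mm rise above the ramekin's rim. 44 mm across, 50 mm high, wall 3 mm, 70 g. Origin: centre of underside. Set-in stacking foot 25 mm across, 8 mm high.
- dish_stack: Stack of two such rectangular dishes on the table (one loose body, 800 g): 200 x 68 mm (x, y axes), rim 35 mm high. Origin: centre of underside. A third dish laid squarely on it, either way round, drops its foot into the rim (9 mm play all round) and then has its underside 30 mm above this origin.
- ramekin_stack: Stack of two such ramekins on the table (one loose body, 280 g): 68 mm across, rim 68 mm high, mouth 59 mm across. Origin: centre of underside. A third one drops its foot into the mouth (7 mm play each way) and then has its underside 60 mm above this origin.
- cup_stack: Stack of two such espresso cups on the table (one loose body, 300 g): 60 mm across, rim 96 mm high, mouth 52 mm across, both handles along its +x axis, reaching 52 mm from the middle. Origin: centre of underside. A third cup, handle any way round, drops its foot into the mouth (7 mm play each way) and then has its underside 88 mm above this origin.
- pot_stack: Stack of two such steel dressing pots on the table (one loose body, 140 g): 44 mm across, rim 92 mm high, mouth 38 mm across. Origin: centre of underside. A third one drops its foot into the mouth (6 mm play each way) and then has its underside 84 mm above this origin.
- mug: Big white coffee mug, not part of the job: 80 mm across, 92 mm high, loose, with a handle on its +y side reaching some 35 mm from the wall. It stands between the two places of the rectangular dishes. Origin: centre of underside.
- shaker: Slim steel salt shaker with a dark band, not part of the job: 38 mm across, 75 mm high, loose, standing among the stacks. Origin: centre of underside.

How it is judged:
At the end, for the whole second after the job is handed in: Each piece is nested on the stack of its kind: within 11 mm of its middle, within 4 mm of the nested height, upright within 0.1 rad, at rest and released; the dish is in line with its stack within 0.15 rad; each stack is upright and within 30 mm of where it stood (horizontal distance between dish and dish_stack below 0.011 m and z of dish in the frame of dish_stack between 0.026 and 0.034 m and angle between each of dish, dish_stack, ramekin, ramekin_stack, cup, cup_stack, pot, pot_stack's own z axis and vertical below 0.1 rad and distance of each of dish_stack, ramekin_stack, cup_stack, pot_stack from where it was at the start of the episode below 0.03 m and linear speed of each of dish, ramekin, cup, pot below 0.02 m/s and contact force between each of dish, ramekin, cup, pot and the fingers below 0.1 N and horizontal distance between ramekin and ramekin_stack below 0.011 m and z of ramekin in the frame of ramekin_stack between 0.056 and 0.064 m and horizontal distance between cup and cup_stack below 0.011 m and z of cup in the frame of cup_stack between 0.084 and 0.092 m and horizontal distance between pot and pot_stack below 0.011 m and z of pot in the frame of pot_stack between 0.08 and 0.088 m and angle between the x axis of dish and the x axis of dish_stack, either way round below 0.15 rad); the robot touches nothing.
It fails at once if the dish is lifted with the cup or the ramekin still on it (height (world z) of dish above 0.02 m and (contact force between dish and cup above 0.1 N or contact force between dish and ramekin above 0.1 N)).
It fails at once if a piece or a stack is tipped over (angle between any of dish, ramekin, cup, pot's own z axis and vertical above 0.7 rad or angle between any of dish_stack, ramekin_stack, cup_stack, pot_stack's own z axis and vertical above 0.5 rad).
It fails at once if a piece is let drop (moves faster than 0.4 m/s without the fingers on it) ((linear speed of dish above 0.4 m/s and contact force between dish and the fingers below 0.05 N) or (linear speed of ramekin above 0.4 m/s and contact force between ramekin and the fingers below 0.05 N) or (linear speed of cup above 0.4 m/s and contact force between cup and the fingers below 0.05 N) or (linear speed of pot above 0.4 m/s and contact force between pot and the fingers below 0.05 N)).
It fails at once if the mug or the salt shaker is pushed away by more than 30 mm or knocked over (distance of any of mug, shaker from where it was at the start of the episode above 0.03 m or angle between any of mug, shaker's own z axis and vertical above 0.5 rad).
It also fails if it takes over 112 s, if anything falls off the work surface, if the arm or the gripper's body presses on something with over 40 N, if the wrist force passes 120 N, or if a joint passes its speed limit or range.

## Working session

There is one attempt and no reset: what is moved stays moved. The work goes in short steps, Python scripts to look and compute and a shell command to move; the robot and the scene stay as the last step left them, time stands still between calls to the robot, and variables do not carry over. Pictures are saved under pics/ and viewed, at most 14 in all, crops included, and the job is handed in when it is done.

```bash
ls; mkdir -p pics; cat > h.py <<'E'
import numpy as np, cv2, json
from rig import get_state, camera, r, spotter
names=["dish","ramekin","cup","pot","dish_stack","ramekin_stack","cup_stack","pot_stack","mug","shaker"]
E
python3 - <<'E'
from h import *
s=get_state();print({k:np.round(v,3).tolist() for k,v in s.items()})
for c in ["side","top"]:
    d=camera(c);cv2.imwrite(f"pics/{c}0.png",d["pixels"][:,:,::-1])
    print(c,np.round(d["mtx"],1).tolist(),d["distortion"],np.round(d["extrinsics"],3).tolist())
    for n in names:
        print(n,[(np.round(q["point"],3).tolist(),round(q["p"],2)) for q in spotter.spot_point(c,n)[:3]])
E
```

```text
pics
{'t': 0.0, 'joint_positions': [-1.363, 0.381, 1.298, -0.0, 1.464, -0.215], 'joint_velocities': [0.001, -0.001, -0.001, -0.0, 0.001, 0.001], 'effort': [-0.0, -43.793, -22.455, 0.071, 0.035, -0.0], 'eef_pos': [0.226, -0.501, 0.238], 'tool_rot': [-0.001, 0.978, 0.21, -0.0], 'wrist_force': [-0.319, -0.241, 0.584], 'wrist_torque': [0.025, -0.047, 0.032], 'finger_force': 0.0, 'finger_gap': 0.088}
side [[391.0, 0.0, 252.7], [0.0, 391.0, 195.7], [0.0, 0.0, 1.0]] [-0.08652439  0.          0.          0.          0.        ] [[-0.991, 0.069, -0.119, 0.462], [-0.136, -0.613, 0.778, 0.687], [-0.019, 0.787, 0.617, 0.602], [0.0, 0.0, 0.0, 1.0]]
dish [([0.456, -0.199, 0.003], 0.48)]
ramekin [([0.446, -0.248, 0.013], 0.73), ([0.463, -0.144, 0.01], 0.68)]
cup [([0.446, -0.249, 0.011], 0.55)]
pot [([0.467, -0.148, 0.028], 0.55)]
dish_stack [([0.462, 0.205, 0.003], 0.77)]
ramekin_stack [([0.638, 0.018, 0.001], 0.86)]
cup_stack [([0.64, 0.253, 0.0], 0.64)]
pot_stack [([0.638, -0.24, -0.004], 0.85)]
mug [([0.463, 0.002, -0.001], 0.65)]
shaker [([0.58, 0.115, 0.002], 0.85), ([0.465, -0.144, 0.009], 0.25)]
top [[457.1, 0.0, 250.5], [0.0, 457.1, 195.8], [0.0, 0.0, 1.0]] [-0.04715209  0.          0.          0.          0.        ] [[0.007, 0.987, -0.16, 0.429], [-1.0, 0.003, -0.029, -0.025], [-0.028, 0.16, 0.987, 0.892], [0.0, 0.0, 0.0, 1.0]]
dish [([0.46, -0.195, -0.003], 0.74), ([0.644, -0.24, -0.003], 0.39)]
ramekin [([0.464, -0.143, 0.01], 0.65)]
cup [([0.443, -0.244, 0.016], 0.96)]
pot [([0.463, -0.148, 0.026], 0.63)]
dish_stack [([0.464, 0.201, -0.0], 0.83)]
ramekin_stack [([0.641, 0.019, -0.004], 0.67), ([0.467, -0.0, -0.001], 0.28)]
cup_stack [([0.642, 0.255, -0.006], 0.9)]
pot_stack [([0.644, -0.238, -0.001], 0.94)]
mug [([0.465, 0.003, 0.001], 0.84)]
shaker [([0.583, 0.11, -0.002], 0.67), ([0.458, -0.195, -0.001], 0.37)]
```

View pics/top0.png

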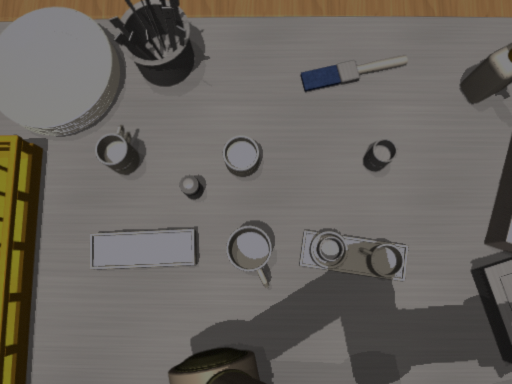

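View pics/side0.png

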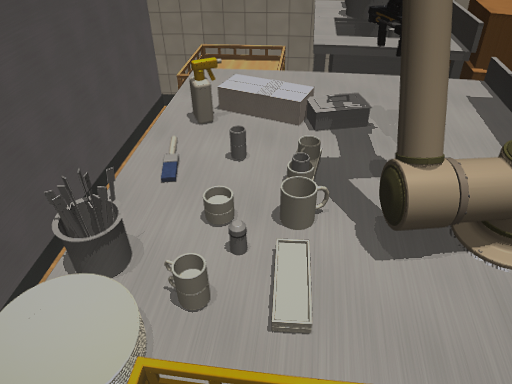

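The top view has the pile at px (302–407, 230–279), with the ramekin and pot at (328,249) and the cup at (385,260), its handle pointing at the ramekin. The dish stack is at (143,249), cup stack (117,153), ramekin stack (242,155), pot stack (379,155), shaker (191,187) and mug (250,248). These match the networks' points, so next I'll refine them by fitting silhouettes.

```bash
cat >> h.py <<'E'
from scipy.optimize import minimize
def proj(d,P):
    E=np.linalg.inv(d["extrinsics"]); F=np.diag([1,-1,-1.])
    R=F@E[:3,:3]; t=F@E[:3,3]
    return cv2.projectPoints(np.asarray(P,float),cv2.Rodrigues(R)[0],t,np.array(d["mtx"]),np.array(d["distortion"]))[0][:,0]
def cyl(x,y,z0,z1,rad):
    a=np.linspace(0,2*np.pi,40,endpoint=False)
    return [(x+rad*np.cos(t),y+rad*np.sin(t),z) for z in(z0,z1) for t in a]
def box(x,y,yaw,z0,z1,l=.2,w=.068):
    c,s=np.cos(yaw),np.sin(yaw)
    return [(x+c*u-s*v,y+s*u+c*v,z) for z in(z0,z1) for u in(-l/2,l/2) for v in(-w/2,w/2)]
def mask(d,P,S=8):
    m=np.zeros((384*2,512*2),np.uint8)
    h=cv2.convexHull(((proj(d,P)+.5)*2-.5).astype(np.float32))
    cv2.fillConvexPoly(m,np.round(h*16).astype(np.int32),1,shift=4); return m>0
def fit(d,cam,name,gen,p0,union=(),open_=True):
    reg=None
    for n in (name,)+tuple(union):
        L=spotter.silhouettes(cam,n)
        # choose the region nearest to expected centre
        c=proj(d,gen(*p0)).mean(0)
        L=[q for q in L if q["region"].any() and np.hypot(*(np.argwhere(q["region"]).mean(0)[::-1]-c))<(25 if n==name else 60)]
        if L: reg=L[0]["region"] if reg is None else reg|L[0]["region"]
    if reg is None: return None,0
    m=reg.astype(np.uint8)
    if open_: m=cv2.morphologyEx(m,cv2.MORPH_OPEN,np.ones((9,9),np.uint8))
    m=cv2.resize(m,(1024,768),interpolation=cv2.INTER_NEAREST)>0
    f=lambda p:-(lambda a:(a&m).sum()/max(1,(a|m).sum()))(mask(d,gen(*p)))
    p0=np.array(p0,float); st=np.array([.006,.006,.08])[:len(p0)]
    b=minimize(f,p0,method="Nelder-Mead",options=dict(initial_simplex=np.vstack([p0]+[p0+np.eye(len(p0))[i]*st[i] for i in range(len(p0))]),xatol=1e-4,fatol=1e-4))
    return b.x,-b.fun
E
python3 - <<'E'
from h import *
G={"pot":((.465,-.146),lambda x,y:cyl(x,y,.051,.076,.022)),"ramekin":((.463,-.145),lambda x,y:cyl(x,y,.021,.051,.034)),
"cup":((.444,-.246),lambda x,y:cyl(x,y,.021,.065,.03)),"dish":((.456,-.197,1.37),lambda x,y,a:box(x,y,a,.005,.02)),
"dish_stack":((.463,.203,1.57),lambda x,y,a:box(x,y,a,.005,.035)),"ramekin_stack":((.64,.018),lambda x,y:cyl(x,y,.008,.068,.034)),
"cup_stack":((.641,.254),lambda x,y:cyl(x,y,.008,.096,.03)),"pot_stack":((.641,-.239),lambda x,y:cyl(x,y,.008,.092,.022)),
"mug":((.464,.002),lambda x,y:cyl(x,y,0,.092,.04)),"shaker":((.582,.112),lambda x,y:cyl(x,y,0,.07,.019))}
for c in ["top","side"]:
    d=camera(c)
    for n,(p0,g) in G.items():
        x,v=fit(d,c,n,g,p0,("ramekin","cup","pot") if n=="dish" else ("pot",) if n=="ramekin" else (),open_=n!="pot")
        print(c,n,None if x is None else np.round(x,4).tolist(),round(v,3))
E
```

```text
top pot [0.4669, -0.1445] 0.963
top ramekin [0.4662, -0.1452] 0.971
top cup [0.4471, -0.2464] 0.955
top dish [0.4578, -0.1949, 1.4153] 0.878
top dish_stack [0.4662, 0.2046, 1.6224] 0.973
top ramekin_stack [0.6436, 0.0176] 0.956
top cup_stack None 0
top pot_stack [0.6431, -0.2434] 0.928
top mug [0.4658, 0.0] 0.949
top shaker [0.5821, 0.1117] 0.756
side pot [0.4654, -0.1427] 0.869
side ramekin [0.4656, -0.1768] 0.677
side cup [0.4438, -0.2507] 0.839
side dish [0.4491, -0.2641, 1.4843] 0.778
side dish_stack [0.4645, 0.2048, 1.621] 0.973
side ramekin_stack [0.6445, 0.0173] 0.959
side cup_stack [0.6446, 0.2523] 0.928
side pot_stack None 0
side mug [0.4651, -0.0015] 0.973
side shaker [0.5851, 0.1108] 0.811
```

```bash
cat > go.py <<'E'
import sys,numpy as np
from rig import get_state
from scipy.spatial.transform import Rotation as Ro
s=get_state();w,x,y,z=s["tool_rot"];R=Ro.from_quat([x,y,z,w])
a=[float(v) for v in sys.argv[1:]]
th=np.degrees(np.arctan2(*R.as_matrix()[1::-1,0]))
print("t",s["t"],"pos",np.round(s["eef_pos"],4),"th",round(th,1),"gap",s["finger_gap"],"F",np.round(s["wrist_force"],1))
for i in range(0,len(a),3): print("shift mm",np.round(R.inv().apply(np.array(a[i:i+3])-s["eef_pos"])*1000,1))
E
python3 go.py .4668 -.145 .15
```

```text
t 2.6 pos [ 0.2257 -0.5016  0.2388] th 24.2 gap 0.08840623884179512 F [ 0.1  0.2 -0.5]
shift mm [ 366.2 -226.2   88.7]
```

```bash
python3 -m handwheel '[1,40,-24,10,-8,1,80,-49,20,-16,1,120,-74,30,-24,1,160,-99,40,-32,1,200,-124,50,-40]'; python3 go.py .4668 -.145 .15
```

```text
t: 3.1
eef_pos: [0.3579, -0.3048, 0.1886]
tool_rot: [0.0, 0.846, 0.534, 0.0]
wrist_force: [0.8, -0.6, -0.8]
finger_gap: 0.0881
finger_force: 0.0
t 3.1 pos [ 0.3579 -0.3048  0.1886] th 64.5 gap 0.08809327259593684 F [ 0.8 -0.6 -0.8]
shift mm [191.1  29.6  38.5]
```

```bash
python3 -m handwheel '[0.85,48,7,10,-8,0.85,96,14,20,-15,0.85,144,22,30,-15,0.85,191,30,38,-15,0.85,191,30,38,-15]' >/dev/null; python3 -m handwheel '[0.85,0,0,0,0]'; python3 go.py .4668 -.145 .055
```

```text
t: 3.7
eef_pos: [0.4675, -0.1469, 0.1507]
tool_rot: [-0.0, 0.77, 0.639, -0.0]
wrist_force: [-0.3, -0.5, 0.3]
finger_gap: 0.0746
finger_force: 0.0
t 3.7 pos [ 0.4675 -0.1469  0.1507] th 79.4 gap 0.07460559543483777 F [-0.3 -0.5  0.3]
shift mm [ 1.7 -1.  95.7]
```

```bash
python3 - <<'E'
from h import *
d=camera("side");cv2.imwrite("pics/s1.png",cv2.resize(d["pixels"][80:330,150:400,::-1],None,fx=2.4,fy=2.4))
E
```

```text
(no output)
```

View pics/s1.png

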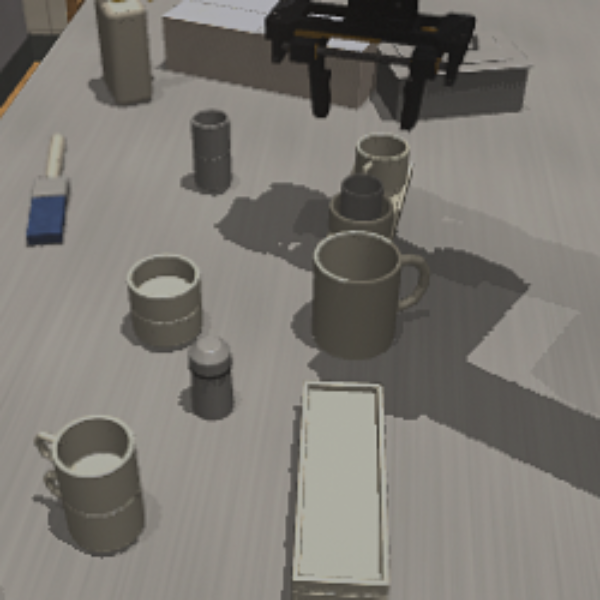

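The gripper hangs over the pot (crop px 362,190) with its fingers at crop (320,115) and (412,120), and the closing line is clear of the cup handle. Now I'll descend and grip.

```bash
python3 -m handwheel '[0.85,2,-1,35,0,0.85,2,-1,70,0,0.85,2,-1,90,0,0.85,2,-1,95,0,0.85,2,-1,95,0]' 20 >/dev/null; python3 -m handwheel '[0.3,0,0,0,0,0.3,0,0,0,0,0.3,0,0,0,0,0.3,0,0,0,0,0.3,0,0,0,0]'; python3 -m handwheel '[0.3,0,0,-2,0]'
```

```text
t: 4.75
eef_pos: [0.4668, -0.1453, 0.0562]
tool_rot: [0.0, 0.77, 0.638, 0.0]
wrist_force: [-0.3, 0.5, 3.1]
finger_gap: 0.0436
finger_force: 20.0
t: 4.85
eef_pos: [0.4666, -0.1452, 0.0578]
tool_rot: [-0.0, 0.77, 0.638, -0.0]
wrist_force: [0.1, -0.6, -1.5]
finger_gap: 0.0436
finger_force: 20.0
```

```bash
python3 -m handwheel '[0.3,0,0,-15,0,0.3,0,0,-40,0,0.3,0,0,-65,0,0.3,0,0,-90,0,0.3,0,0,-100,0]' >/dev/null; python3 -m handwheel '[0.3,0,0,0,0]'; python3 go.py .643 -.242 .155 .643 -.242 .116; python3 - <<'E'
from h import *
d=camera("top");L=spotter.silhouettes("top","pot_stack");g=lambda x,y:cyl(x,y,.008,.092,.022)
print(fit(d,"top","pot_stack",g,(.642,-.24)))
d=camera("side");print(fit(d,"side","pot_stack",g,(.642,-.24)))
print(fit(d,"side","pot",lambda x,y:cyl(x,y,.134,.17,.022),(.4668,-.145)))
E
```

```text
t: 5.45
eef_pos: [0.467, -0.1455, 0.1585]
tool_rot: [0.001, 0.77, 0.638, 0.0]
wrist_force: [0.1, 0.4, -1.1]
finger_gap: 0.0439
finger_force: 20.0
t 5.45 pos [ 0.467  -0.1455  0.1585] th 79.2 gap 0.04386187558240023 F [ 0.1  0.4 -1.1]
shift mm [-61.9 191.    3.9]
shift mm [-61.9 190.9  42.9]
(None, 0)
(array([ 0.64339849, -0.24637913]), np.float64(0.9285055350553506))
(array([ 0.46786294, -0.15439692]), np.float64(0.9309494451294698))
```

```bash
python3 -m handwheel '[0.3,-12,38,0,0,0.3,-25,76,0,0,0.3,-37,115,0,0,0.3,-50,153,0,0,0.3,-62,191,0,0]' >/dev/null; python3 -m handwheel '[0.3,0,0,0,0,0.3,0,0,0,0]'; python3 go.py .643 -.242 .155 .643 -.242 .116; python3 - <<'E'
from h import *
for c in ["top","side"]:
    d=camera(c);o=(140,330) if c=="top" else (100,180)
    cv2.imwrite(f"pics/{c}2.png",cv2.resize(d["pixels"][o[0]-50:o[0]+100,o[1]-50:o[1]+130,::-1],None,fx=3,fy=3))
    print(c,fit(d,c,"pot_stack",lambda x,y:cyl(x,y,.008,.092,.022),(.643,-.242)))
    P=[(x,y,z) for x,y,z in [(.643,-.242,.092),(.643,-.242,.128)]];print(proj(d,P))
a=cv2.imread("pics/top2.png");b=cv2.imread("pics/side2.png");cv2.imwrite("pics/m2.png",cv2.resize(np.hstack([a,b]),(800,333)))
E
```

```text
t: 6.45
eef_pos: [0.6425, -0.2419, 0.1561]
tool_rot: [-0.001, 0.77, 0.638, -0.0]
wrist_force: [-0.1, 0.3, -1.0]
finger_gap: 0.0438
finger_force: 20.0
t 6.45 pos [ 0.6425 -0.2419  0.1561] th 79.2 gap 0.043839804579513406 F [-0.1  0.3 -1. ]
shift mm [-0.   0.5  1.1]
shift mm [-0.1  0.6 40.1]
top (None, 0)
[[384.37286673 149.49071634]
 [389.8088288  144.05768814]]
side (None, 0)
[[236.66643648 129.02658372]
 [236.07718844 117.02343896]]
```

View pics/m2.png

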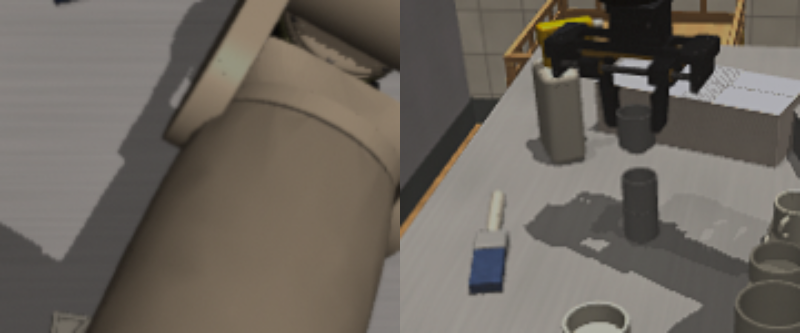

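The left panel (top) only shows the arm. In the side panel the held pot (636,128) is directly over the stack (640,205), and the small column difference is the expected perspective lean. Now lowering.

```bash
python3 -m handwheel '[0.3,0,0,10,0,0.3,0,0,20,0,0.3,0,0,29,0,0.3,0,0,33,0,0.3,0,0,36,0]' ; python3 -m handwheel '[0.3,0,0,1.5,0,0.3,0,0,3,0,0.3,0,0,4.5,0,0.3,0,0,6,0,0.3,0,0,6,0]'
```

```text
t: 7.15
eef_pos: [0.6426, -0.2419, 0.121]
tool_rot: [-0.0, 0.77, 0.638, -0.0]
wrist_force: [-0.3, -0.2, -0.5]
finger_gap: 0.0434
finger_force: 20.0
t: 7.65
eef_pos: [0.6426, -0.2419, 0.1156]
tool_rot: [-0.0, 0.77, 0.638, -0.0]
wrist_force: [-0.7, 0.5, -0.9]
finger_gap: 0.0434
finger_force: 20.0
```

```bash
python3 -m handwheel '[0.3,0,0,1,0,0.3,0,0,2,0,0.3,0,0,2,0]' | grep -E "pos|wrist_f"; python3 -m handwheel '[0.45,0,0,0,0,0.6,0,0,0,0,0.7,0,0,0,0,0.8,0,0,0,0,0.8,0,0,0,0]'; python3 -m handwheel '[0.85,0,0,-20,0,0.85,0,0,-45,0,0.85,0,0,-70,0,0.85,-20,-40,-80,0,0.85,-20,-80,-80,0]'; python3 go.py .45 -.145 .15 .4662 -.1452 .031
```

```text
eef_pos: [0.643, -0.2421, 0.1143]
wrist_force: [-0.2, -0.2, 2.4]
t: 8.45
eef_pos: [0.6426, -0.2419, 0.1136]
tool_rot: [-0.0, 0.77, 0.638, -0.0]
wrist_force: [-1.1, -0.4, 0.6]
finger_gap: 0.0701
finger_force: 0.0
t: 8.95
eef_pos: [0.5598, -0.2482, 0.1949]
tool_rot: [0.002, 0.771, 0.637, 0.0]
wrist_force: [0.9, -0.5, 1.1]
finger_gap: 0.075
finger_force: 0.0
t 8.95 pos [ 0.5598 -0.2482  0.1949] th 79.2 gap 0.0750246696377219 F [ 0.9 -0.5  1.1]
shift mm [  80.8 -127.3   44.3]
shift mm [  83.9 -111.7  163.4]
```

```bash
python3 -m handwheel '[1,25,-33,15,0,1,50,-66,30,0,1,75,-100,45,0,1,84,-112,55,0,1,84,-112,55,0]' >/dev/null; python3 -m handwheel '[1,0,0,0,0]'|grep -E "pos|gap"; python3 go.py .4662 -.1452 .03;  python3 - <<'E'
from h import *
d=camera("side");i=d["pixels"][:,:,::-1].copy()
cv2.imwrite("pics/s3.png",cv2.resize(i[80:280,180:380],None,fx=3,fy=3))
print([fit(d,"side","pot",lambda x,y:cyl(x,y,.092,.134,.022),(.643,-.242))])
print([fit(d,"side","pot_stack",lambda x,y:cyl(x,y,.008,.092,.022),(.643,-.242))])
E
```

```text
eef_pos: [0.4669, -0.1438, 0.1394]
finger_gap: 0.0881
t 9.55 pos [ 0.4669 -0.1438  0.1394] th 79.2 gap 0.08811761052430966 F [ 0.5 -0.6  0.5]
shift mm [ -1.4  -0.6 109.4]
[(array([ 0.64424805, -0.24489746]), np.float64(0.8735380116959064))]
[(array([ 0.64414478, -0.24938245]), np.float64(0.6220028208744711))]
```

View pics/s3.png

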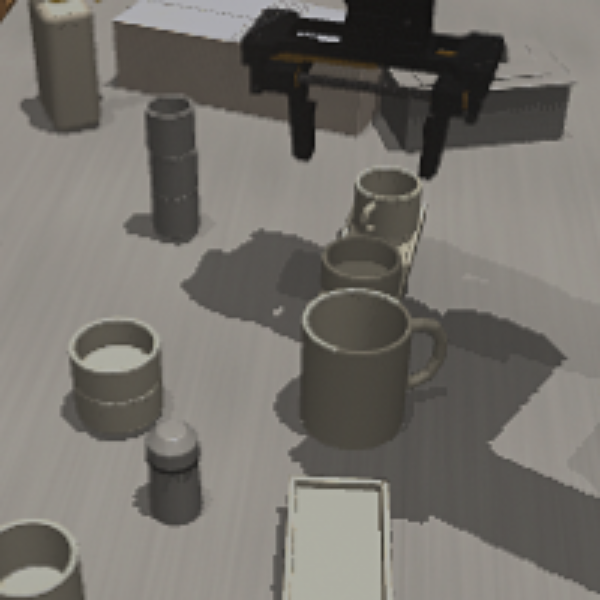

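The pot is nested: a straight three-tier stack at crop (173,165). The gripper is over the ramekin (360,265). Now I'll take the ramekin.

```bash
python3 -m handwheel '[1,-1,0,30,0,1,-1,0,65,0,1,-1,0,95,0,1,-1,0,109,0,1,-1,0,109,0]' 25 |grep -E "pos|wrist_f"; python3 -m handwheel '[0.6,0,0,0,0,0.6,0,0,0,0,0.6,0,0,0,0,0.6,0,0,0,0,0.6,0,0,0,0]'|grep -E "pos|wrist_f|fing";  python3 -m handwheel '[0.6,0,0,-3,0,0.6,0,0,-10,0,0.6,0,0,-35,0,0.6,0,0,-70,0,0.6,0,0,-95,0]'; python3 go.py .6438 .0178 .125 .6438 .0178 .077
```

```text
eef_pos: [0.4657, -0.1444, 0.0282]
wrist_force: [-0.1, -0.4, -0.0]
eef_pos: [0.4663, -0.1445, 0.0307]
wrist_force: [-0.7, 0.9, 6.4]
finger_gap: 0.0676
finger_force: 25.0
t: 11.2
eef_pos: [0.466, -0.1441, 0.1269]
tool_rot: [0.001, 0.77, 0.638, 0.0]
wrist_force: [0.6, -0.1, -1.8]
finger_gap: 0.0679
finger_force: 25.0
t 11.2 pos [ 0.466  -0.1441  0.1269] th 79.2 gap 0.06792372276591283 F [ 0.6 -0.1 -1.8]
shift mm [192.3 144.4   2. ]
shift mm [192.3 144.4  50. ]
```

```bash
python3 -m handwheel '[0.6,38,29,0,0,0.6,76,58,0,0,0.6,115,86,0,0,0.6,153,115,0,0,0.6,192,144,0,0]' >/dev/null; python3 -m handwheel '[0.6,0,0,0,0,0.6,0,0,0,0]'; python3 go.py .6438 .0178 .077; python3 - <<'E'
from h import *
d=camera("side");i=d["pixels"][:,:,::-1].copy()
cv2.imwrite("pics/s4.png",cv2.resize(i[100:300,130:330],None,fx=3,fy=3))
for n,z in(("ramekin",(.12,.15)),("ramekin_stack",(.008,.068))): print(n,fit(d,"side",n,lambda x,y:cyl(x,y,*z,.034),(.6438,.0178)))
E
```

```text
t: 11.9
eef_pos: [0.643, 0.0183, 0.1244]
tool_rot: [-0.0, 0.77, 0.638, -0.0]
wrist_force: [0.3, 0.4, -1.8]
finger_gap: 0.068
finger_force: 25.0
t 11.9 pos [0.643  0.0183 0.1244] th 79.3 gap 0.06796658307404747 F [ 0.3  0.4 -1.8]
shift mm [-0.3  0.9 47.4]
ramekin (array([0.64423059, 0.01854179]), np.float64(0.8293184488836662))
ramekin_stack (array([0.64403918, 0.01259273]), np.float64(0.920812894183602))
```

View pics/s4.png

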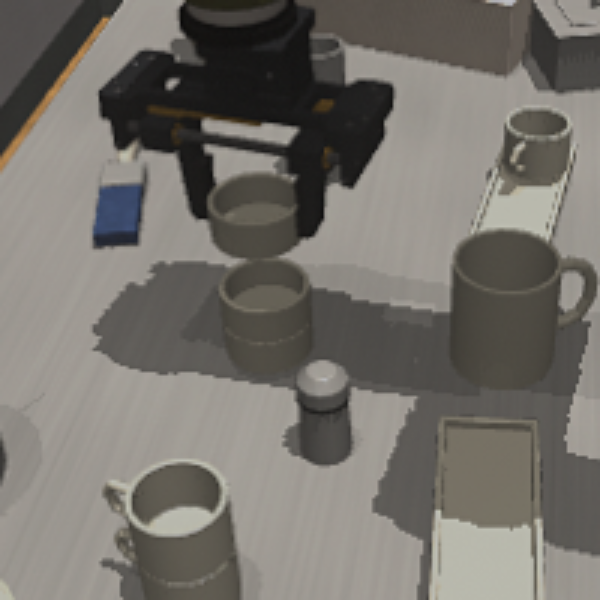

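The held ramekin (255,215) is over the stack (266,315), and the fits agree in x to 1 mm. Now lowering.

```bash
python3 -m handwheel '[0.6,0,1,12,0,0.6,0,1,25,0,0.6,0,1,33,0,0.6,0,1,37,0,0.6,0,1,40,0]' |grep -E "pos|wrist_f"; python3 -m handwheel '[0.6,0,0,1.5,0,0.6,0,0,3,0,0.6,0,0,4.5,0,0.6,0,0,6,0,0.6,0,0,6,0]'|grep -E "pos|wrist_f"; python3 -m handwheel '[0.6,0,0,1,0,0.6,0,0,1,0]'|grep -E "pos|wrist_f"
```

```text
eef_pos: [0.6441, 0.0173, 0.0841]
wrist_force: [-0.9, 0.6, -1.0]
eef_pos: [0.6441, 0.0174, 0.0787]
wrist_force: [-1.0, 0.5, -1.7]
eef_pos: [0.6442, 0.0174, 0.0778]
wrist_force: [0.3, -0.3, -0.5]
```

```bash
python3 -m handwheel '[0.6,0,0,1,0,0.6,0,0,1,0]'|grep -E "pos|wrist_f"; python3 -m handwheel '[0.8,0,0,0,0,0.9,0,0,0,0,1,0,0,0,0,1,0,0,0,0,1,0,0,0,0]'; python3 -m handwheel '[1,0,0,-20,0,1,0,0,-45,0,1,0,0,-75,0,1,0,0,-90,0,1,0,0,-90,0]' >/dev/null; python3 go.py .445 -.246 .14
```

```text
eef_pos: [0.6443, 0.0174, 0.0777]
wrist_force: [-2.6, 0.2, 4.2]
t: 13.95
eef_pos: [0.6442, 0.0173, 0.0767]
tool_rot: [-0.0, 0.77, 0.638, -0.0]
wrist_force: [0.4, -0.5, -0.0]
finger_gap: 0.0877
finger_force: 0.0
t 14.45 pos [0.645  0.0173 0.1691] th 79.2 gap 0.0882091136356265 F [-0.2 -0.6 -0.1]
shift mm [-296.  -147.4   28.4]
```

```bash
python3 -m handwheel '[1,-42,-21,4,0,1,-84,-42,8,0,1,-126,-63,12,0,1,-168,-84,16,0,1,-210,-105,20,0]' >/dev/null; python3 -m handwheel '[1,-42,-21,4,0,1,-86,-42,8,0,1,-86,-42,8,0]' >/dev/null; python3 - <<'E'
from h import *
d=camera("side")
for n,g,p in(("ramekin",lambda x,y:cyl(x,y,.068,.098,.034),(.6438,.0178)),("ramekin_stack",lambda x,y:cyl(x,y,.008,.068,.034),(.6438,.0178)),("cup",lambda x,y:cyl(x,y,.021,.065,.03),(.446,-.246))): print(n,fit(d,"side",n,g,p))
cv2.imwrite("pics/s5.png",cv2.resize(d["pixels"][90:290,180:380,::-1],None,fx=3,fy=3))
E
python3 go.py .446 -.246 .034
```

```text
ramekin (array([0.64640651, 0.01409898]), np.float64(0.9105131414267835))
ramekin_stack (array([0.64365273, 0.017189  ]), np.float64(0.529316338354577))
cup (array([ 0.44646871, -0.2535545 ]), np.float64(0.940632603406326))
t 15.45 pos [ 0.4447 -0.2451  0.1383] th 79.3 gap 0.08831943039843058 F [-0.4 -0.5 -0.7]
shift mm [ -0.7   1.5 104.3]
```

View pics/s5.png

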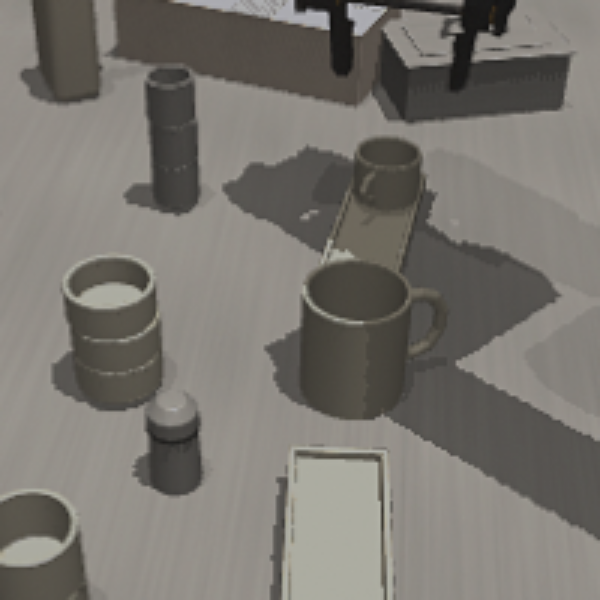

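The ramekin is nested (three tiers at (115,330)). The cup is at (388,175) with its handle towards the camera at (368,185), so closing across the dish works.

```bash
python3 -m handwheel '[1,-2,1.5,30,0,1,-2,1.5,65,0,1,-2,1.5,95,0,1,-2,1.5,104,0,1,-2,1.5,104,0]' 25 |grep -E "pos|wrist_f"; python3 -m handwheel '[0.5,0,0,0,0,0.5,0,0,0,0,0.5,0,0,0,0,0.5,0,0,0,0,0.5,0,0,0,0]'|grep -E "pos|wrist_f|fing";  python3 -m handwheel '[0.5,0,0,-3,0,0.5,0,0,-10,0,0.5,0,0,-35,0,0.5,0,0,-70,0,0.5,0,0,-105,0]'; python3 -m handwheel '[0.5,0,0,-30,0,0.5,0,0,-30,0]'; python3 go.py .643 .0 .2 .643 .254 .17
```

```text
eef_pos: [0.4458, -0.2471, 0.0341]
wrist_force: [-0.4, -0.4, -0.0]
eef_pos: [0.4458, -0.2484, 0.0356]
wrist_force: [-1.0, 0.3, 6.0]
finger_gap: 0.0608
finger_force: 25.0
t: 16.95
eef_pos: [0.4452, -0.2479, 0.1411]
tool_rot: [-0.001, 0.77, 0.638, -0.0]
wrist_force: [1.2, -0.7, -1.8]
finger_gap: 0.0608
finger_force: 25.0
t: 17.15
eef_pos: [0.4466, -0.2491, 0.1736]
tool_rot: [0.004, 0.77, 0.638, 0.001]
wrist_force: [-0.5, 0.4, -1.5]
finger_gap: 0.0607
finger_force: 25.0
t 17.15 pos [ 0.4466 -0.2491  0.1736] th 79.2 gap 0.06065861851790061 F [-0.5  0.4 -1.5]
shift mm [281.3 146.6 -26.5]
shift mm [530.9  98.9   2.2]
```

```bash
python3 -m handwheel '[0.5,45,8,0,0,0.5,90,17,0,0,0.5,135,25,0,0,0.5,180,34,0,0,0.5,225,42,0,0]' >/dev/null; python3 -m handwheel '[0.5,45,8,0,0,0.5,90,17,0,0,0.5,135,25,0,0,0.5,180,34,0,0,0.5,225,42,0,0]'|grep -E "wrist"; python3 go.py .643 .254 .17
```

```text
wrist_force: [0.1, -1.1, -0.4]
t 18.15 pos [0.6121 0.18   0.1682] th 79.2 gap 0.0607103424971007 F [ 0.1 -1.1 -0.4]
shift mm [78.4 16.5 -1.9]
```

```bash
python3 -m handwheel '[0.5,35,8,0,0,0.5,65,14,0,0,0.5,78,16,-2,0,0.5,78,16,-2,0,0.5,78,16,-2,0]' ; python3 go.py .643 .254 .109; python3 - <<'E'
from h import *
for c in ["side","top"]:
    d=camera(c)
    L=spotter.silhouettes(c,"cup_stack");
    for n,z in(("cup",(.157,.199)),("cup_stack",(.008,.096))):
        print(c,n,fit(d,c,n,lambda x,y:cyl(x,y,*z,.03),(.643,.254)),[(np.round(q["point"],3),round(q["p"],2)) for q in spotter.spot_point(c,n)])
    cv2.imwrite(f"pics/{c}6.png",cv2.resize(d["pixels"][180:330,100:280,::-1] if c=="side" else d["pixels"][60:210,50:230,::-1],None,fx=2.2,fy=2.2))
cv2.imwrite("pics/m6.png",np.hstack([cv2.imread("pics/side6.png"),cv2.imread("pics/top6.png")]))
E
```

```text
t: 18.65
eef_pos: [0.642, 0.2513, 0.1705]
tool_rot: [-0.0, 0.77, 0.638, -0.001]
wrist_force: [0.8, -1.2, -2.0]
finger_gap: 0.0607
finger_force: 25.0
t 18.65 pos [0.642  0.2513 0.1705] th 79.2 gap 0.06067419112882112 F [ 0.8 -1.2 -2. ]
shift mm [ 2.9  0.6 61.5]
side cup (array([0.64545438, 0.25239775]), np.float64(0.8204793738790152)) [(array([0.646, 0.251, 0.147]), 0.94), (array([0.636, 0.254, 0.001]), 0.51)]
side cup_stack (array([0.64516447, 0.25357722]), np.float64(0.9182958069300257)) [(array([0.64 , 0.255, 0.001]), 0.82)]
top cup (array([0.64174412, 0.23971463]), np.float64(0.47132429614181437)) [(array([0.642, 0.255, 0.152]), 0.75)]
top cup_stack (array([0.64517608, 0.24910124]), np.float64(0.594411817049297)) [(array([ 0.643,  0.253, -0.001]), 0.63)]
```

View pics/m6.png

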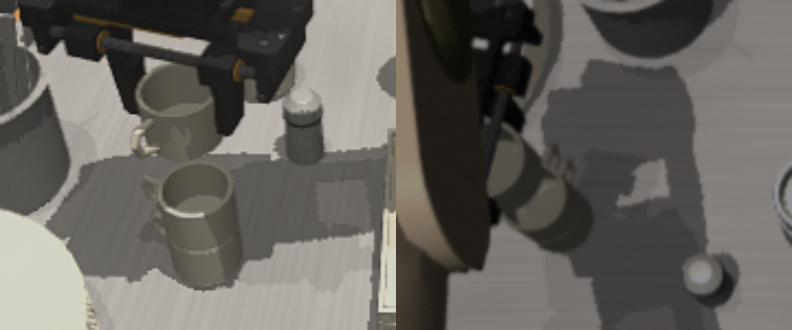

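In the side view the held cup (178,110) is over the cup stack (200,225), with the relative fit error at most 1–2 mm. Now lowering with a 2 mm shift in +y.

```bash
python3 -m handwheel '[0.5,2,0.5,15,0,0.5,2,0.5,32,0,0.5,2,0.5,44,0,0.5,2,0.5,49,0,0.5,2,0.5,52,0]' |grep -E "pos|wrist_f"; python3 -m handwheel '[0.5,0,0,2,0,0.5,0,0,4,0,0.5,0,0,5.5,0,0.5,0,0,7,0,0.5,0,0,7,0]'|grep -E "pos|wrist_f"; python3 -m handwheel '[0.5,0,0,1,0,0.5,0,0,1,0]'|grep -E "pos|wrist_f"
```

```text
eef_pos: [0.6434, 0.2537, 0.1195]
wrist_force: [0.5, 0.7, -0.9]
eef_pos: [0.6433, 0.2537, 0.1127]
wrist_force: [-0.1, -0.3, -1.4]
eef_pos: [0.6433, 0.2537, 0.1117]
wrist_force: [-0.1, 0.1, -1.3]
```

```bash
python3 -m handwheel '[0.5,0,0,1,0,0.5,0,0,1,0]'|grep -E "pos|wrist_f";python3 -m handwheel '[0.5,0,0,1,0,0.5,0,0,1,0]'|grep -E "pos|wrist_f"
```

```text
eef_pos: [0.6434, 0.2537, 0.1107]
wrist_force: [-0.4, -0.7, -1.5]
eef_pos: [0.6435, 0.2538, 0.1106]
wrist_force: [-1.1, 0.1, 5.3]
```

```bash
python3 -m handwheel '[0.6,0,0,0,0,0.8,0,0,0,0,0.9,0,0,0,0,1,0,0,0,0,1,0,0,0,0]'|grep fing; python3 -m handwheel '[1,0,0,-20,0,1,0,0,-45,0,1,0,0,-75,0,1,0,0,-80,0,1,0,0,-80,0]' >/dev/null; python3 go.py .457 -.196 .12
```

```text
finger_gap: 0.0879
finger_force: 0.0
t 21.85 pos [0.6435 0.2538 0.1901] th 79.2 gap 0.08823671031168008 F [-0.3 -0.8 -1.2]
shift mm [-476.7  -99.2   69.7]
```

```bash
python3 -m handwheel '[1,-48,-10,0,0,1,-95,-20,0,0,1,-143,-30,0,0,1,-190,-40,0,0,1,-190,-40,0,0]' >/dev/null; python3 - <<'E'
from h import *
print(r and 0)
for c in ["top","side"]:
    d=camera(c)
    for n,g,p in(("dish",lambda x,y,a:box(x,y,a,.005,.02),(.457,-.196,1.384)),("cup",lambda x,y:cyl(x,y,.096,.14,.03),(.643,.253)),("cup_stack",lambda x,y:cyl(x,y,.008,.096,.03),(.643,.253)),("dish_stack",lambda x,y,a:box(x,y,a,.005,.035),(.465,.2047,1.62))):
        print(c,n,fit(d,c,n,g,p))
    cv2.imwrite(f"pics/{c}7.png",d["pixels"][:,:,::-1])
cv2.imwrite("pics/m7.png",cv2.resize(np.hstack([cv2.imread("pics/side7.png"),cv2.imread("pics/top7.png")]),(800,300)))
E
python3 go.py .457 -.196 .12
```

```text
0
top dish (array([ 0.45724229, -0.19573302,  1.42164907]), np.float64(0.972774606360956))
top cup (array([0.65337695, 0.25598828]), np.float64(0.07244918494666935))
top cup_stack (None, 0)
top dish_stack (None, 0)
side dish (array([ 0.4472111 , -0.26059449,  1.44864463]), np.float64(0.7017743403093721))
side cup (array([0.64545087, 0.25465097]), np.float64(0.9437984496124031))
side cup_stack (array([0.6427175, 0.2540872]), np.float64(0.5382275680906954))
side dish_stack (array([0.46493867, 0.2039242 , 1.62263118]), np.float64(0.9777777777777777))
t 22.85 pos [0.5686 0.0752 0.1895] th 79.3 gap 0.08785231321734648 F [ 0.   0.2 -0.5]
shift mm [-287.2  -59.2   69.5]
```

View pics/m7.png

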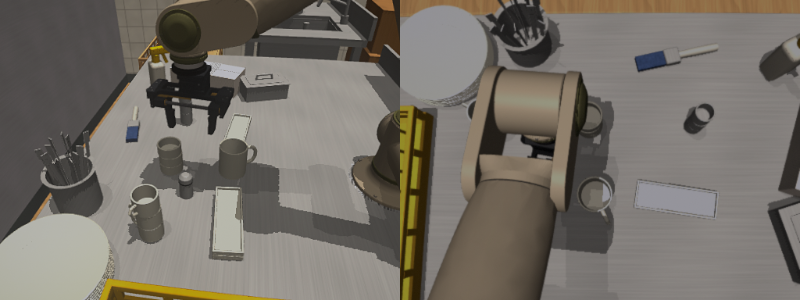

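The side panel shows the cup nested (147,215) with all three stacks upright. The bare dish in the top panel, at (676,198), is fitted well at yaw 81.4°.

```bash
python3 -m handwheel '[1,-45,-9,5,-2,1,-90,-18,10,-2,1,-135,-27,20,-2,1,-180,-36,30,-2,1,-225,-45,40,-2]' >/dev/null; python3 -m handwheel '[1,-40,-10,20,0,1,-62,-14,30,0,1,-62,-14,30,0,1,-62,-14,30,0]'; python3 go.py .4572 -.1957 .007
```

```text
t: 23.75
eef_pos: [0.4592, -0.197, 0.1199]
tool_rot: [-0.0, 0.759, 0.651, 0.0]
wrist_force: [0.3, -0.6, 0.5]
finger_gap: 0.0885
finger_force: 0.0
t 23.75 pos [ 0.4592 -0.197   0.1199] th 81.2 gap 0.08849106711879051 F [ 0.3 -0.6  0.5]
shift mm [  0.9  -2.2 112.9]
```

```bash
python3 -m handwheel '[1,1,-2,35,0,1,1,-2,75,0,1,1,-2,100,0,1,1,-2,108,0,1,1,-2,112,0]' 40 |grep -E "pos|wrist_f"; python3 -m handwheel '[1,0,0,1,0,0.6,0,0,1,0,0.6,0,0,1,0,0.6,0,0,1,0,0.6,0,0,1,0]'; python3 -m handwheel '[0.6,0,0,0,0,0.6,0,0,-1,0,0.6,0,0,-3,0,0.6,0,0,-6,0,0.6,0,0,-10,0]'
```

```text
eef_pos: [0.4578, -0.1952, 0.0079]
wrist_force: [0.5, -0.3, 0.6]
t: 24.75
eef_pos: [0.4568, -0.1958, 0.0074]
tool_rot: [-0.0, 0.759, 0.651, -0.0]
wrist_force: [-3.5, 1.0, 7.0]
finger_gap: 0.0679
finger_force: 40.0
t: 25.25
eef_pos: [0.4571, -0.1959, 0.0169]
tool_rot: [-0.0, 0.759, 0.651, -0.0]
wrist_force: [0.2, -0.1, -4.3]
finger_gap: 0.0675
finger_force: 40.0
```

```bash
python3 -m handwheel '[0.6,0,0,-20,0,0.6,0,0,-50,0,0.6,0,0,-90,0,0.6,0,0,-130,0,0.6,0,0,-140,0]' |grep -E "wrist|fing"; python3 -m handwheel '[0.6,0,0,0,0]' >/dev/null; python3 go.py .4656 .2045 .157
```

```text
wrist_force: [1.4, -0.4, -5.4]
finger_gap: 0.0674
finger_force: 40.0
t 25.85 pos [ 0.4574 -0.1961  0.1574] th 81.2 gap 0.06761544503964366 F [ 0.1 -0.6 -4.9]
shift mm [ 3.971e+02 -5.290e+01 -1.000e-01]
```

```bash
python3 -m handwheel '[0.6,25,-3,0,0,0.6,65,-9,0,-3,0.6,110,-15,0,-6,0.6,155,-21,0,-9,0.6,200,-27,0,-11.7]' | grep -E wrist_f; python3 go.py .4656 .2045 .157
```

```text
wrist_force: [0.7, 0.4, -4.7]
t 26.35 pos [0.4597 0.0077 0.1545] th 93.0 gap 0.06735155912811752 F [ 0.7  0.4 -4.7]
shift mm [196.3  16.2  -2.4]
```

```bash
python3 -m handwheel '[0.6,45,4,-1,0,0.6,90,8,-2,0,0.6,135,12,-2,0,0.6,175,15,-2,0,0.6,196,16,-2,0]' >/dev/null; python3 -m handwheel '[0.6,0,0,30,0,0.6,0,0,65,0,0.6,0,0,80,0,0.6,0,0,80,0]'; python3 go.py .4656 .2045 .038; python3 - <<'E'
from h import *
d=camera("side")
for n,g,p in(("dish",lambda x,y,a:box(x,y,a,.075,.09),(.4656,.2045,1.622)),("dish_stack",lambda x,y,a:box(x,y,a,.005,.035),(.465,.2047,1.62))): print(n,fit(d,"side",n,g,p))
cv2.imwrite("pics/s8.png",cv2.resize(d["pixels"][170:384,180:440,::-1],None,fx=2.5,fy=2.5))
E
```

```text
t: 27.25
eef_pos: [0.4646, 0.202, 0.0747]
tool_rot: [-0.003, 0.689, 0.725, -0.004]
wrist_force: [-0.8, 0.5, -4.4]
finger_gap: 0.0677
finger_force: 40.0
t 27.25 pos [0.4646 0.202  0.0747] th 92.9 gap 0.06772751863732102 F [-0.8  0.5 -4.4]
shift mm [ 2.5  1.4 36.7]
dish (array([0.46510541, 0.20308724, 1.63277809]), np.float64(0.7496829646329435))
dish_stack (None, 0)
```

View pics/s8.png

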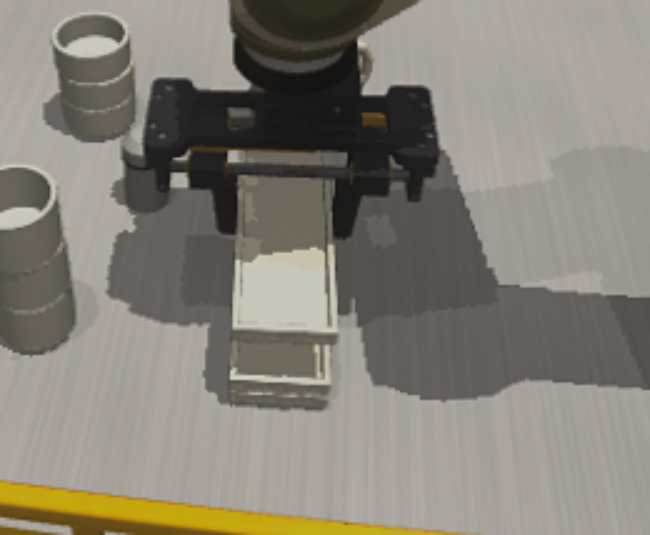

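The held dish is over the stack: near edges span 232–336 against 230–331 px and are parallel, with the gripper clear of the shaker. Now lowering.

```bash
python3 -m handwheel '[0.6,2,1,10,0,0.6,2,1,20,0,0.6,2,1,27,0,0.6,2,1,29,0,0.6,2,1,31,0]' |grep -E "pos|wrist_f"; python3 -m handwheel '[0.6,0,0,1.5,0,0.6,0,0,3,0,0.6,0,0,4,0,0.6,0,0,5,0,0.6,0,0,5,0]'|grep -E "pos|wrist_f"; python3 -m handwheel '[0.6,0,0,1,0,0.6,0,0,1,0]'|grep -E "pos|wrist_f"
```

```text
eef_pos: [0.4679, 0.2044, 0.0475]
wrist_force: [0.2, 0.5, -5.6]
eef_pos: [0.4678, 0.2044, 0.0427]
wrist_force: [-0.1, 1.2, -4.7]
eef_pos: [0.4678, 0.2044, 0.0417]
wrist_force: [-0.8, 0.4, -5.0]
```

```bash
python3 -m handwheel '[0.6,0,-1.5,0,0,0.6,0,-1.5,1,0,0.6,0,-1.5,2,0,0.6,0,-1.5,3,0,0.6,0,-1.5,3,0]'|grep -E "pos|wrist_f"; python3 -m handwheel '[0.6,0,0,1,0,0.6,0,0,1,0]'|grep -E "pos|wrist_f"
```

```text
eef_pos: [0.4663, 0.2044, 0.0386]
wrist_force: [0.5, 0.1, -4.0]
eef_pos: [0.4663, 0.2043, 0.0377]
wrist_force: [0.5, 0.6, -5.0]
```

```bash
python3 -m handwheel '[0.6,0,0,0.7,0,0.6,0,0,0.7,0]'|grep -E "pos|wrist_f"; python3 -m handwheel '[0.6,0,0,0.7,0,0.6,0,0,0.7,0]'|grep -E "pos|wrist_f"
```

```text
eef_pos: [0.4664, 0.2044, 0.0374]
wrist_force: [-1.3, -0.6, 2.3]
eef_pos: [0.4664, 0.2044, 0.0374]
wrist_force: [-3.7, -1.1, 10.5]
```

Seated, well below the rim-contact height. Releasing and retreating.

```bash
python3 -m handwheel '[0.7,0,0,-0.7,0,0.8,0,0,-0.7,0,0.9,0,0,-0.7,0,1,0,0,-0.7,0,1,0,0,-0.7,0]' |grep -E "pos|fing"; python3 -m handwheel '[1,0,0,-15,0,1,0,0,-45,0,1,0,0,-90,0,1,0,0,-130,0,1,0,0,-170,0]' >/dev/null; python3 -m handwheel '[1,-45,0,0,0,1,-90,0,0,0,1,-135,0,0,0,1,-180,0,0,0,1,-220,0,0,0]' >/dev/null; python3 -m handwheel '[1,-45,0,0,0,1,-90,0,0,0,1,-135,0,0,0,1,-180,0,0,0,1,-180,0,0,0]'; python3 - <<'E'
from h import *
G={"dish":((.466,.204,1.62),lambda x,y,a:box(x,y,a,.035,.05)),"dish_stack":((.466,.204,1.62),lambda x,y,a:box(x,y,a,.005,.035)),"ramekin":((.644,.018),lambda x,y:cyl(x,y,.068,.098,.034)),"ramekin_stack":((.644,.018),lambda x,y:cyl(x,y,.008,.068,.034)),"cup":((.643,.254),lambda x,y:cyl(x,y,.096,.14,.03)),"cup_stack":((.643,.254),lambda x,y:cyl(x,y,.008,.096,.03)),"pot":((.643,-.242),lambda x,y:cyl(x,y,.092,.134,.022)),"pot_stack":((.643,-.242),lambda x,y:cyl(x,y,.008,.092,.022)),"mug":((.465,0),lambda x,y:cyl(x,y,0,.092,.04))}
for c in ["top","side"]:
    d=camera(c);cv2.imwrite(f"pics/{c}9.png",d["pixels"][:,:,::-1])
    for n,(p,g) in G.items():
        x,v=fit(d,c,n,g,p);print(c,n,None if x is None else np.round(x,4).tolist(),round(v,2))
cv2.imwrite("pics/m9.png",cv2.resize(np.hstack([cv2.imread("pics/side9.png"),cv2.imread("pics/top9.png")])[60:],(800,253)))
E
```

```text
eef_pos: [0.4665, 0.2044, 0.037]
finger_gap: 0.088
finger_force: 0.0
t: 31.7
eef_pos: [0.4868, -0.1997, 0.2065]
tool_rot: [0.0, 0.691, 0.723, -0.0]
wrist_force: [0.1, 0.3, -0.2]
finger_gap: 0.0881
finger_force: 0.0
top dish [0.4679, 0.2044, 1.6299] 0.98
top dish_stack None 0
top ramekin [0.6468, 0.0166] 0.96
top ramekin_stack [0.644, 0.018] 0.0
top cup [0.6441, 0.2552] 0.94
top cup_stack [0.6214, 0.2172] 0.3
top pot [0.6467, -0.2421] 0.66
top pot_stack None 0
top mug [0.4662, 0.0006] 0.96
side dish [0.4672, 0.2013, 1.6271] 0.96
side dish_stack None 0
side ramekin [0.6462, 0.0147] 0.95
side ramekin_stack [0.6438, 0.0144] 0.48
side cup [0.6453, 0.2562] 0.88
side cup_stack [0.6436, 0.2542] 0.53
side pot [0.6446, -0.2469] 0.87
side pot_stack [0.6418, -0.2447] 0.74
side mug [0.4653, -0.0029] 0.95
```

View pics/side9.png

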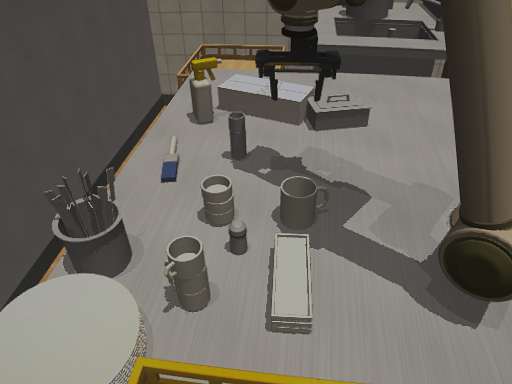

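View pics/top9.png

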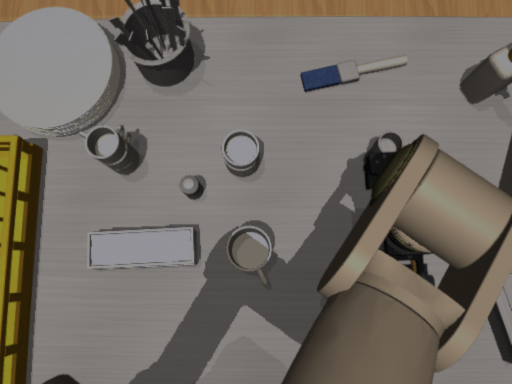

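Both final views show each piece in line on its own stack: pot (237,135), ramekin (218,200), cup (188,270) and dish (292,278) in the side image. The mug and shaker haven't moved, and the gripper is clear of everything.

```bash
python3 -c "
from rig import r
print(r.sign_off())"
```

```text
the job is handed in; nothing more can be done
None
```

The pot, ramekin, cup and dish are all nested on their own stacks with offsets of about 3 mm or less, the mug and shaker did not move, and the job was handed in at about 32 s; no verdict was returned.

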